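Move the long sockets from the clip rail to the carrying tray in the same order

ROBOT

A 6-joint arm with a two-finger parallel gripper is mounted at the origin on the work surface; the furniture and walls round the work are solid. World frame = base frame: x ahead of the robot, y to its left, z up, the work surface at z = 0. Lengths are in m, angles in rad, forces in N, time in s.
With the tool pointing down it reaches from about 0.35 to 0.975 m from the base axis. Payload 4.9 kg.
Tool frame: the origin (TCP) lies at the very end of the fingers, on their centre line; the grasp point (between the pads) lies 19 mm behind it; z points along the fingers, y is the line along which they close (so a half turn about z gives the same grasp; the last joint's range is limited). The gripper opens to 85 mm and grips with 20 to 120 N. Pads are 22 mm wide; open, the fingers measure 114 mm over their backs; the gripper's body (76 mm by 85 mm) begins 54 mm behind the grasp point. The pads swing forward as they close: fully open they stand 13 mm farther back than shut.
Start: joints at [-1.328, 0.053, 1.613, -0, 1.476, -0.119], TCP at [0.221, -0.585, 0.231] pointing down, gripper open.
Joint ranges: [-3.01, 3.01], [-1.01, 2.22], [0.06, 2.58], [-1.02, 4.17], [0.09, 2.62], [-3.14, 3.14]. Speed limits (rad/s): [2.57, 2.57, 3.14, 3.14, 3.14, 3.14].

INTERFACE

Orientations are given as a unit quaternion [w, x, y, z].
In Python, from plant import * gives the robot as it stands.
- The arm moves only by the tool jog_arm, never from a script. Its argument "moves" is a list that holds one entry, the list of rows, each a list of 7 numbers: the finger opening in cm, from 0 to 8.54, then the shift along the tool's x, y, z in cm, then the turn, a rotation vector about the tool's x, y, z in rad. A call has 1 to 20 rows; each row shifts and turns the commanded pose from where the row before left it, along the tool's axes as they then stand; what a row does not reach is not made up. A row lasts 1/12 s, in which the tool goes at most 41.7 mm and 7.16 degrees, less where a joint would pass 70% of its speed; a pose out of reach is approached as far as the arm can. A call is refused whole if a number of a shift passes 4.17 or a number of a turn 0.125, either way. A call with a gripper value outside its range is refused whole. The fingers move at their own pace and stop on an object; the grip force is fixed at half the most. Time passes only in rows, so rows that do not move let the fingers close. It gives the time, the measured TCP pose, the force, the opening and the grip force at its end, in the units of the state.
- state(): the state, without advancing time (a new reading comes with each control period).
- grab_frame(name): name is "scene" or "top"; returns a dict with "color" (384x512x3 uint8, blue, green, red), "depth" (384x512 float32, m along the optical axis (not along the pixel's ray), 0 where there is no reading), "fx", "fy", "cx", "cy" (pixels), "R" (3x3) and "t" (3): a world point X has camera coordinates R X + t. Camera axes: x right, y down, z forward; pixel columns grow to the right and rows downward; lengths in m; the calibration is good to about 2 mm. A picture is of the moment at which its call begins.
- job_done(): hands the job in; it is judged then, once.
Trained networks look in a picture, given as the dict that the camera call returned (one of the last four; its "shot" number tells which), for a name from the list of things; names that differ only in an ending like _2 or _b are one class to them, and where a whole thing is asked for, a point or a joint stands for the part that bears it (a point fixed in the world has none). Each returns a list of dicts, best first, with "p" (0 to 1); they miss things now and then, are a little off and sometimes report something else, mostly with a low value. They report only what shows in the picture. A call takes as long as a camera call. They do not tell look-alikes from the thing itself.
- recognise(name, picture): "rect" ([centre column, centre row, width, height] in pixels, round what is visible of it).
- regions_of(name, picture): "pixels" (384x512 bool, what is visible of it) and "rect" ([centre column, centre row, width, height] in pixels, round what is visible of it).
The state is a dict: "time": time; "joint_pos": joint angles; "joint_vel": joint speeds; "joint_efforts": joint torques, N m; "tool_pos": TCP position; "tool_rot": TCP orientation; "contact_force": force on the tool from outside, world axes, zero at the start; "ft_torque": the same for the moment, N m; "gripper_width": opening from 0.0 (shut) to 1.0 (fully open); "grasp_force": force on a finger pad.
Only numpy, scipy, OpenCV 4.12 (cv2) and the standard library are available. Lean on these libraries where they do the work, as an engineer would, in place of code of your own. Each camera call takes 0.05 s, during which the arm holds its last target. There are 200 camera calls.

TASK

The four long sockets stand on the clip rail in the order in which the job will call for them. Move them all over to the carrying tray, one to a pocket, upright as they stand now and in the same order: the socket at the rail's wire-eye end goes into the pocket at the tray's handle end, and so on along the row. Let none fall over, and leave the oil can and the roll of black tape beside the work where they are.

Things in the scene. Friction and masses are not known exactly. Their poses are not given: they have to be found in the camera images.
- socket_a: the slimmest and shortest of four long steel sockets: an upright tube 124 mm tall; lowest 34 mm (drive end) 26 mm in diameter, upper 79 mm (nut end) 22 mm; 0.14 to 0.28 kg. Origin at the centre of its underside, z up its axis. Stands at first on clip_a, the clip's stub loose in its drive hole: lift 15 mm straight up to free it
- socket_b: the second slimmest and second shortest of four long steel sockets: an upright tube 131 mm tall; lowest 34 mm (drive end) 27 mm in diameter, upper 86 mm (nut end) 26 mm; 0.18 to 0.36 kg. Origin at the centre of its underside, z up its axis. Stands at first on clip_b, the clip's stub loose in its drive hole: lift 15 mm straight up to free it
- socket_c: the second thickest and second longest of four long steel sockets: an upright tube 138 mm tall; lowest 34 mm (drive end) 29 mm in diameter, upper 93 mm (nut end) 31 mm; 0.23 to 0.46 kg. Origin at the centre of its underside, z up its axis. Stands at first on clip_c, the clip's stub loose in its drive hole: lift 15 mm straight up to free it
- socket_d: the thickest and longest of four long steel sockets: an upright tube 145 mm tall; lowest 34 mm (drive end) 31 mm in diameter, upper 100 mm (nut end) 35 mm; 0.28 to 0.56 kg. Origin at the centre of its underside, z up its axis. Stands at first on clip_d, the clip's stub loose in its drive hole: lift 15 mm straight up to free it
- clip_a: black clip, 30 x 30 x 6 mm with a 9 mm square stub 13 mm high on top, on which socket_a stands at the start. Fixed to the rail: it stays, and so still shows where that socket stood. Origin at the centre of its underside, z up, y along the rail
- clip_b: black clip, 30 x 30 x 6 mm with a 9 mm square stub 13 mm high on top, on which socket_b stands at the start. Fixed to the rail: it stays, and so still shows where that socket stood. Origin at the centre of its underside, z up, y along the rail
- clip_c: black clip, 30 x 30 x 6 mm with a 9 mm square stub 13 mm high on top, on which socket_c stands at the start. Fixed to the rail: it stays, and so still shows where that socket stood. Origin at the centre of its underside, z up, y along the rail
- clip_d: black clip, 30 x 30 x 6 mm with a 9 mm square stub 13 mm high on top, on which socket_d stands at the start. Fixed to the rail: it stays, and so still shows where that socket stood. Origin at the centre of its underside, z up, y along the rail
- rail: the full rack, before the parts cabinet (248 mm high): aluminium rail on a pale batten 44 x 250 mm, 27 mm high, fixed. Origin at its centre on the bench, z up, y along the row. Clips at x = 0, y = -90, -30, 30, 90 mm, in any order. A steel wire eye sticks out at its -y end, to 151 mm from the origin. A socket's underside is 33.5 mm above the bench on a clip
- tray: the rack to fill, behind the red tool box (190 mm high, its handle 217): grey steel tray 64 x 244 mm, 44 mm high, fixed. Origin at its centre on the bench, z up, y along the row. Four pockets, 56 x 56 mm inside, open above, centres at x = 0, y = 90, 30, -30, -90 mm, floor 7 mm above the bench. A steel wire handle sticks out at its +y end, to 153 mm from the origin
- oil_can: bystander, leave alone: red pump oil can with a long spout, 76 x 175 x 170 mm, standing behind the red tool box; origin at the centre of its underside
- electrical_tape: bystander, leave alone: flat roll of black tape, 58 x 56 x 19 mm, lying behind the rail, beside the parts cabinet; origin at the centre of its underside
Things that resemble listed ones, but are neither listed nor needed, are in the scene too. What is shaped like the socket_d but red is not meant.

How it is judged:
By the outcome, as a careful person would: the job done as asked, in the order asked, and still so for the second after the job is handed in, with the robot touching nothing.
It also fails if it takes over 125 s, if anything falls off the work surface, if the arm or the gripper's body presses on something with over 40 N, if the wrist force passes 120 N, or if a joint passes its speed limit or range.

## Working session

There is one attempt and no reset: what is moved stays moved. The work goes in short steps, Python scripts to look and compute and a tool call to move; the robot and the scene stay as the last step left them, time stands still between calls to the robot, and variables do not carry over. Pictures are saved under pics/ and viewed, at most 14 in all, crops included, and the job is handed in when it is done.

Besides the shell and the picture viewer there is one more tool, called after "Call:" as name([rows], argument=value, ...), one row to a line, values as JSON. jog_arm: Moves the arm, as the interface text tells. Its arguments: {"type":"object","properties":{"moves":{"type":"array"}},"required":["moves"]}

```bash
ls; mkdir -p pics
python3 - <<'E'
from plant import *
import cv2,numpy as np
s=state();print(s)
for n in ("scene","top"):
    f=grab_frame(n);cv2.imwrite(f"pics/{n}0.png",cv2.resize(f["color"],None,fx=1.5,fy=1.5));np.save(f"pics/{n}0.npy",f,allow_pickle=True)
    print(n,f["fx"],f["fy"],f["cx"],f["cy"],f["R"],f["t"])
    for k in ("socket_a","clip_a","rail","tray","oil_can","electrical_tape"):
        print(k,[(round(r["p"],2),np.round(r["rect"]).tolist()) for r in recognise(k,f)])
E
```

```text
pics
{'time': 0.0, 'joint_pos': array([-1.32801171e+00,  5.33297760e-02,  1.61429148e+00, -1.23622091e-05,
        1.47601121e+00, -1.19031658e-01]), 'joint_vel': array([0.00102992, 0.00142038, 0.00010823, 0.00056662, 0.0011916 ,
       0.00018103]), 'joint_efforts': array([ 1.26420699e-03, -3.93676829e+01, -3.70177102e+01, -6.37588840e-06,
        6.99996526e-03,  1.90114953e-06]), 'tool_pos': array([ 0.22106069, -0.58393148,  0.23008132]), 'tool_rot': array([-1.01757592e-03,  9.83680086e-01,  1.79923453e-01, -6.92090519e-05]), 'contact_force': array([-0.12967468,  0.78300095, -0.64061128]), 'ft_torque': array([-0.02711084, -0.04063196,  0.04607135]), 'grasp_force': 0.0, 'gripper_width': 1.0051249551535544}
scene 442.57498375340606 442.57498375340606 259.855329010212 197.26883802219092 [[-0.07111574 -0.99739638  0.01195863]
 [-0.56521741  0.03041658 -0.82438105]
 [ 0.82187093 -0.0653857  -0.5659089 ]] [0.10878595 0.28951951 0.93824426]
socket_a [(0.86, [133.0, 226.0, 23.0, 58.0]), (0.73, [232.0, 186.0, 12.0, 44.0]), (0.71, [214.0, 190.0, 13.0, 51.0]), (0.59, [115.0, 216.0, 23.0, 50.
[... 215 characters left out ...]
.0, 187.0, 23.0, 26.0]), (0.39, [175.0, 211.0, 11.0, 43.0])]
oil_can [(0.41, [215.0, 216.0, 14.0, 11.0])]
electrical_tape []
top 447.3108718445081 447.3108718445081 254.3298177166781 197.10805824069226 [[-0.00676206 -0.99982498  0.017444  ]
 [-0.99035145  0.00428135 -0.13851233]
 [ 0.13841341 -0.01821232 -0.99020707]] [0.07065699 0.45742104 1.26787359]
socket_a [(0.89, [116.0, 238.0, 32.0, 15.0]), (0.85, [133.0, 254.0, 24.0, 15.0]), (0.57, [207.0, 214.0, 15.0, 16.0])]
clip_a []
rail [(0.82, [199.0, 225.0, 79.0, 60.0])]
tray [(0.62, [267.0, 165.0, 98.0, 31.0]), (0.53, [205.0, 214.0, 11.0, 18.0])]
oil_can [(0.92, [361.0, 170.0, 27.0, 26.0])]
electrical_tape [(0.67, [195.0, 185.0, 19.0, 16.0])]
```

View pics/scene0.png

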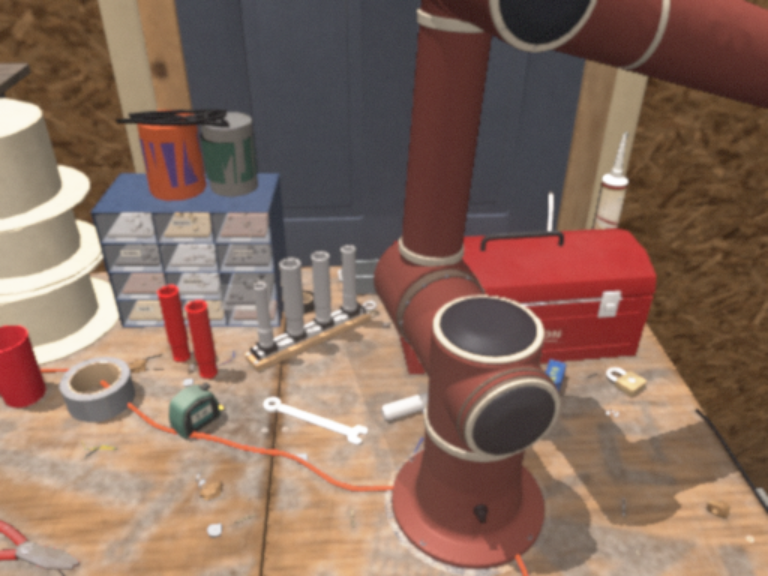

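View pics/top0.png

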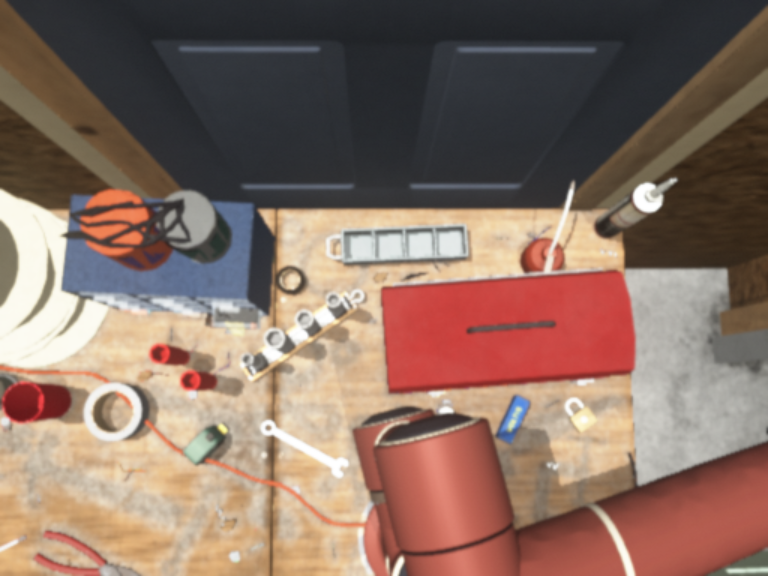

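The scene view shows the rail in front of the cabinet, with four steel sockets at x1.5 pixels (262,310) to (348,275). The wire eye is at the right/far end, (368,305). In the top view the eye is at (358,296) and the tray's handle is at its left end, (335,245). The two red sockets at (168,355) and (197,380) are the look-alikes. Next I measure with depth.

```bash
cat > h.py <<'E'
import numpy as np,cv2
def cloud(f):
    d=f["depth"];v,u=np.indices(d.shape)
    P=np.stack([(u-f["cx"])/f["fx"]*d,(v-f["cy"])/f["fy"]*d,d],-1)
    W=(P-f["t"])@f["R"]; W[d<=0]=np.nan
    return W
def proj(f,X):
    c=f["R"]@np.asarray(X)+f["t"]; return c[:2]/c[2]*f["fx"]+[f["cx"],f["cy"]]
E
python3 - <<'E'
from h import *
for n in ("top","scene"):
    f=np.load(f"pics/{n}0.npy",allow_pickle=True).item();W=cloud(f)
    print(n)
    if n=="top":
        m=np.zeros(W.shape[:2],bool);m[185:262,155:248]=1
    else:
        m=np.zeros(W.shape[:2],bool);m[155:250,163:245]=1
    w=W[m&(W[...,2]>.14)&(W[...,2]<.19)&(W[...,0]>.4)]
    # cluster by connected comps
    mm=(m&(W[...,2]>.135)&(W[...,2]<.2)).astype(np.uint8)
    k,l=cv2.connectedComponents(mm)
    for i in range(1,k):
        p=W[l==i]
        if len(p)>15: print(len(p),np.round(p.mean(0),4),"min",np.round(p.min(0),3),"max",np.round(p.max(0),3))
    if n=="top":
        # tray : rim z
        m[:]=0;m[145:180,210:320]=1
        z=W[...,2];p=W[m&(z>.035)&(z<.055)];
        q=(p[:,:2]*1000).astype(np.float32);r=cv2.minAreaRect(q);print("tray",r,len(p),np.median(p[:,2]))
        m[:]=0;m[190:258,155:242]=1
        p=W[m&(z>.015)&(z<.04)];q=(p[:,:2]*1000).astype(np.float32);print("rail",cv2.minAreaRect(q),len(q))
        # tallest stuff heights
        for nm,(a,b,c,e) in dict(toolbox=(180,262,255,425),can=(120,185,335,390),tape=(175,198,182,206),cab=(130,215,40,182),tabl=(270,300,200,220),door=(125,138,200,330)).items():
            p=W[a:b,c:e].reshape(-1,3);p=p[p[:,2]>.01] if nm!="tabl" else p
            print(nm,np.round(np.nanpercentile(p,[2,50,98],axis=0),3).tolist())
E
```

```text
top
117 [0.4416 0.2934 0.1676] min [0.422 0.286 0.135] max [0.477 0.328 0.2  ]
64 [0.4323 0.1546 0.1585] min [0.42  0.142 0.135] max [0.446 0.168 0.168]
91 [0.3978 0.2039 0.1634] min [0.384 0.189 0.135] max [0.413 0.219 0.177]
127 [0.3649 0.2532 0.1673] min [0.347 0.236 0.135] max [0.382 0.271 0.183]
51 [0.3312 0.3025 0.1513] min [0.322 0.292 0.135] max [0.34  0.312 0.16 ]
tray ((559.3345336914062, 37.44215393066406), (66.33656311035156, 273.878173828125), 2.3611626625061035) 498 0.04329366301124295
rail ((426.81170654296875, 244.36131286621094), (136.30133056640625, 273.74432373046875), 34.56547927856445) 789
toolbox [[0.284, -0.348, 0.132], [0.376, -0.144, 0.182], [0.477, 0.059, 0.194]]
can [[0.475, -0.316, 0.015], [0.635, -0.24, 0.086], [0.655, -0.164, 0.165]]
tape [[0.466, 0.221, 0.012], [0.492, 0.248, 0.018], [0.518, 0.274, 0.023]]
cab [[0.416, 0.283, 0.022], [0.486, 0.406, 0.245], [0.647, 0.631, 0.384]]
tabl [[0.167, 0.171, -0.006], [0.209, 0.199, -0.0], [0.249, 0.226, 0.007]]
door [[0.646, -0.142, 0.014], [0.648, 0.038, 0.067], [0.65, 0.217, 0.114]]
scene
470 [0.4345 0.3105 0.1646] min [0.414 0.284 0.135] max [0.544 0.347 0.2  ]
129 [0.4266 0.1572 0.1528] min [0.418 0.145 0.135] max [0.443 0.17  0.167]
190 [0.3921 0.2064 0.1576] min [0.379 0.191 0.135] max [0.414 0.222 0.174]
277 [0.3572 0.2553 0.1618] min [0.343 0.239 0.136] max [0.384 0.273 0.181]
99 [0.327  0.3046 0.1492] min [0.317 0.294 0.136] max [0.342 0.315 0.162]
```

Run:
```python
from h import *
a=[]
f=np.load("pics/top0.npy",allow_pickle=True).item();c=f["color"]
cv2.imwrite("pics/crop1.png",np.hstack([cv2.resize(c[180:262,155:250],(400,345),interpolation=2),cv2.resize(c[130:200,205:300],(400,345),interpolation=2)]))
```

```text
(no output)
```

View pics/crop1.png

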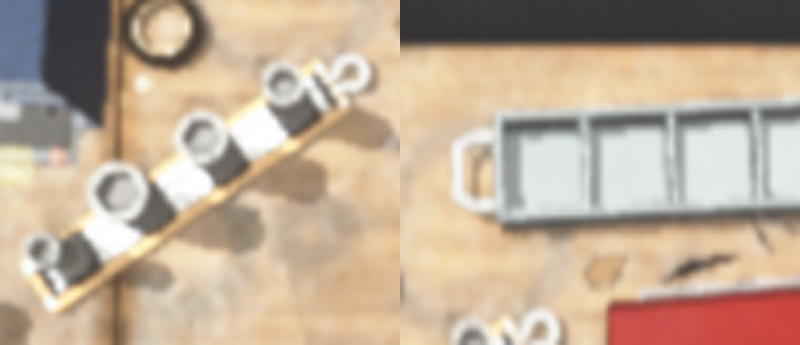

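Crop: counting from the wire eye, the sockets go second slimmest, thick, thickest, slimmest, so b, c, d, a. Top heights of .168, .177, .183 and .160 agree with that. The rail is yawed about 34.3°. The tray centre is about (.560, .022), with the handle on +y. All four targets are the grey sockets on the rail; the two red ones stand elsewhere. Before moving I check the obstacle clearances.

Run:
```python
from h import *
f=np.load("pics/top0.npy",allow_pickle=True).item();W=cloud(f);z=W[...,2]
def box(a,b,c,e,lo,hi):
    p=W[a:b,c:e].reshape(-1,3);p=p[(p[:,2]>lo)&(p[:,2]<hi)];return np.round(cv2.boxPoints(cv2.minAreaRect((p[:,:2]*1000).astype(np.float32)))).tolist(),len(p)
print("cabinet top",box(130,215,40,182,.238,.256))
p=W[130:215,40:182].reshape(-1,3);q=p[p[:,2]>.3];print("cans",np.round(np.percentile(q,[2,98],axis=0),3).tolist())
print("toolbox",box(178,262,250,425,.1,.23))
S=np.array([[.432,.1555],[.397,.2045],[.3635,.254],[.330,.303]]);m=S.mean(0)
d=np.linalg.svd(S-m)[2][0];d*=-np.sign(d[0]);print("rail c",m,d,np.degrees(np.arctan2(-d[0],d[1])))
for k in(-90,-30,30,90):print(k,np.round(m+d*k/1000,4))
```

```text
cabinet top ([[422.0, 288.0], [582.0, 280.0], [598.0, 581.0], [438.0, 589.0]], 4061)
cans [[0.471, 0.316, 0.308], [0.556, 0.505, 0.385]]
toolbox ([[261.0, 59.0], [290.0, -365.0], [495.0, -351.0], [466.0, 73.0]], 12053)
rail c [0.380625 0.22925 ] [-0.56796018  0.82305603] 34.60810499903791
-90 [0.4317 0.1552]
-30 [0.3977 0.2046]
30 [0.3636 0.2539]
90 [0.3295 0.3033]
```

Call:
jog_arm([
  [[6,0,0,-3.5,0,0,0],[6,0,0,-3.5,0,0,0],[6,3.24,-1.81,0,0,0,0],[6,3.24,-1.81,0,0,0,0],[6,3.24,-1.81,0,0,0,0],[6,3.24,-1.81,0,0,0,0],[6,3.24,-1.81,0,0,0,0],[6,3.24,-1.81,0,0,0,0],[6,3.24,-1.81,0,0,0,0],[6,3.24,-1.81,0,0,0,0],[6,3.24,-1.81,0,0,0,0],[6,3.24,-1.81,0,0,0,0],[6,0,0,0,0,0,0]],
])

```text
time: 1.78
tool_pos: [0.4633, -0.296, 0.3016]
tool_rot: [-0.001, 0.983, 0.183, 0.001]
contact_force: [0.1, -0.3, -0.5]
gripper_width: 0.702
grasp_force: 0.0
```

Call:
jog_arm([
  [[6,1.12,-3.63,0,0,0,0],[6,1.12,-3.63,0,0,0,0],[6,1.12,-3.63,0,0,0,0],[6,1.12,-3.63,0,0,0,0],[6,1.12,-3.63,0,0,0,0],[6,1.12,-3.63,0,0,0,0],[6,1.12,-3.63,0,0,0,0],[6,1.12,-3.63,0,0,0,0],[6,1.12,-3.63,0,0,0,0],[6,1.12,-3.63,0,0,0,0],[6,1.12,-3.63,0,0,0,0],[6,1.12,-3.63,0,0,0,0],[6,0,0,0,0,0,0],[6,0,0,0,0,0,0]],
])

```text
time: 2.95
tool_pos: [0.4313, 0.1557, 0.3013]
tool_rot: [0.0, 0.983, 0.182, -0.0]
contact_force: [0.3, -1.1, 0.7]
gripper_width: 0.703
grasp_force: 0.0
```

Call:
jog_arm([
  [[6,0,0,0,0,0,-0.12],[6,0,0,0,0,0,-0.12],[6,0,0,0,0,0,-0.12],[6,0,0,0,0,0,-0.12],[6,0,0,0,0,0,-0.12],[6,0,0,0,0,0,-0.12],[6,0,0,0,0,0,-0.12],[6,0,0,0,0,0,-0.12],[6,0,0,0,0,0,-0.12],[6,0,0,0,0,0,-0.12],[6,0,0,0,0,0,-0.12],[6,0,0,0,0,0,-0.12],[6,0,0,0,0,0,-0.12],[6,0,0,0,0,0,-0.12],[6,0,0,0,0,0,-0.12],[6,0,0,0,0,0,0],[6,0,0,0,0,0,0]],
])

```text
time: 4.37
tool_pos: [0.432, 0.1531, 0.3013]
tool_rot: [0.0, 0.473, 0.881, -0.0]
contact_force: [-0.3, -0.1, 0.2]
gripper_width: 0.706
grasp_force: 0.0
```

```bash
cat > go.py <<'E'
import sys
from plant import *
import numpy as np
from scipy.spatial.transform import Rotation as Ro
def rel(*tgts):
    s=state();R=Ro.from_quat(np.roll(s["tool_rot"],-1)).as_matrix();p=s["tool_pos"]
    print("t",round(s["time"],2),"tcp",np.round(p,4),"yaw y",round(np.degrees(np.arctan2(R[1,1],R[0,1])),2),"z",np.round(R[:,2],3),"F",np.round(s["contact_force"],1),"w",round(s["gripper_width"]*8.54,2),"g",round(s["grasp_force"],1),"q",np.round(s["joint_pos"],2))
    for t in tgts: print(t,"cm in tool axes",np.round(R.T@(np.array(t)-p)*100,2))
E
python3 -c "
from go import *
rel((.4317,.1552,.1245))"
```

```text
t 4.37 tcp [0.432  0.1531 0.3013] yaw y 33.56 z [ 0. -0. -1.] F [-0.3 -0.1  0.2] w 6.03 g 0.0 q [ 0.18 -0.39  1.89 -0.    1.64 -0.41]
(0.4317, 0.1552, 0.1245) cm in tool axes [ 0.2   0.09 17.68]
```

Call:
jog_arm([
  [[6,0.1,0.05,3.5,0,0,0],[6,0.1,0.04,3.5,0,0,0],[6,0,0,3.5,0,0,0],[6,0,0,2.8,0,0,0],[6,0,0,2.2,0,0,0],[6,0,0,2.2,0,0,0],[6,0,0,0,0,0,0]],
])

```text
time: 4.95
tool_pos: [0.4279, 0.1552, 0.1191]
tool_rot: [-0.004, 0.472, 0.882, -0.003]
contact_force: [-0.2, -1.3, -0.2]
gripper_width: 0.705
grasp_force: 0.0
```

Call:
jog_arm([
  [[0,0,0,0,0,0,0],[0,0,0,0,0,0,0],[0,0,0,0,0,0,0],[0,0,0,0,0,0,0],[0,0,0,0,0,0,0],[0,0,0,0,0,0,0],[0,0,0,0,0,0,0],[0,0,0,0,0,0,0]],
])

```text
time: 5.62
tool_pos: [0.4328, 0.1567, 0.1268]
tool_rot: [0.002, 0.471, 0.882, 0.001]
contact_force: [-1.0, -1.1, 6.4]
gripper_width: 0.292
grasp_force: 59.5
```

```bash
python3 -c "
from go import *
import cv2
rel((.4317,.1552,.1245))
f=grab_frame('scene');cv2.imwrite('pics/s1.png',cv2.resize(f['color'][100:280,120:360],(800,600),interpolation=2))"
```

```text
t 5.62 tcp [0.4328 0.1567 0.1268] yaw y 33.85 z [ 0.004  0.    -1.   ] F [-1.  -1.1  6.4] w 2.49 g 59.5 q [ 0.19 -0.27  2.09 -0.    1.32 -0.4 ]
(0.4317, 0.1552, 0.1245) cm in tool axes [-0.06 -0.18  0.22]
```

View pics/s1.png

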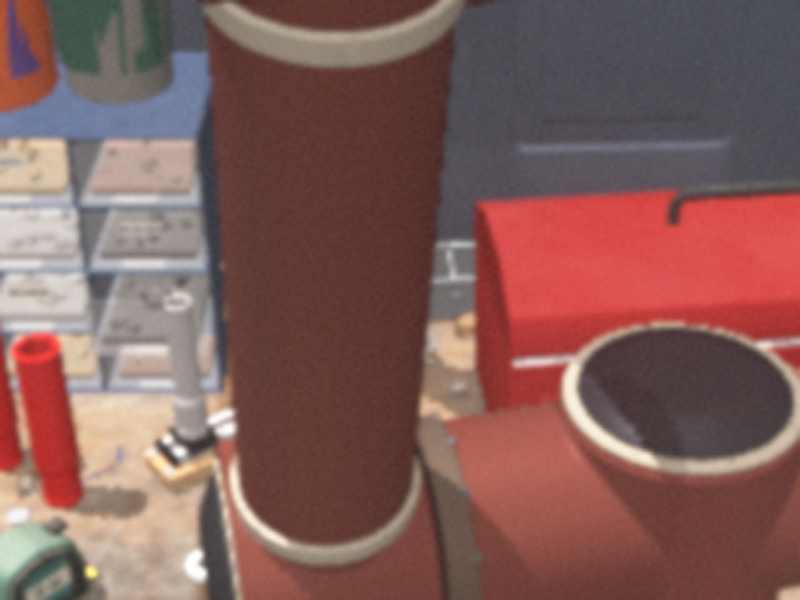

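The arm hides the grasp. The cabinet and the slimmest socket at (185,370) look undisturbed, and the opening of 2.5 cm with a 60 N grip matches socket_b. I lift it and carry it over.

Call:
jog_arm([
  [[0,0,0,-1,0,0,0],[0,0,0,-1.5,0,0,0],[0,0,0,-2,0,0,0],[0,0,0,-2.5,0,0,0],[0,0,0,-2,0,0,0],[0,0,0,-1,0,0,0],[0,-0.8,0.6,0,0,0,0],[0,-1.5,1.13,0,0,0,0],[0,-1.8,1.36,0,0,0,0],[0,-1.8,1.36,0,0,0,0],[0,-1.8,1.36,0,0,0,0],[0,-1.5,1.13,0,0,0,0],[0,-0.9,0.68,0,0,0,0],[0,-0.4,0.3,0,0,0,0],[0,0,0,0,0,0,0],[0,0,0,0,0,0,0],[0,0,0,0,0,0,0]],
])

```text
time: 7.08
tool_pos: [0.5548, 0.1139, 0.224]
tool_rot: [-0.0, 0.47, 0.883, -0.0]
contact_force: [0.6, -0.3, -2.7]
gripper_width: 0.288
grasp_force: 59.6
```

```bash
python3 -c "
from go import *
import cv2
rel((.556,.112,.098))
f=grab_frame('top');cv2.imwrite('pics/t1.png',cv2.resize(f['color'][110:260,150:350],(800,600),interpolation=2));np.save('pics/t1.npy',f)
rel((.556,.112,.098))"
```

```text
t 7.08 tcp [0.5548 0.1139 0.224 ] yaw y 33.89 z [-0.001  0.    -1.   ] F [ 0.6 -0.3 -2.7] w 2.46 g 59.6 q [ 0.07 -0.08  1.76  0.    1.47 -0.52]
(0.556, 0.112, 0.098) cm in tool axes [-2.30e-01  1.00e-02  1.26e+01]
t 7.13 tcp [0.5548 0.1139 0.2242] yaw y 33.9 z [-0.  0. -1.] F [-0.1  0.9 -4. ] w 2.46 g 59.6 q [ 0.07 -0.08  1.76  0.    1.47 -0.52]
(0.556, 0.112, 0.098) cm in tool axes [-2.300e-01 -1.000e-02  1.262e+01]
```

View pics/t1.png

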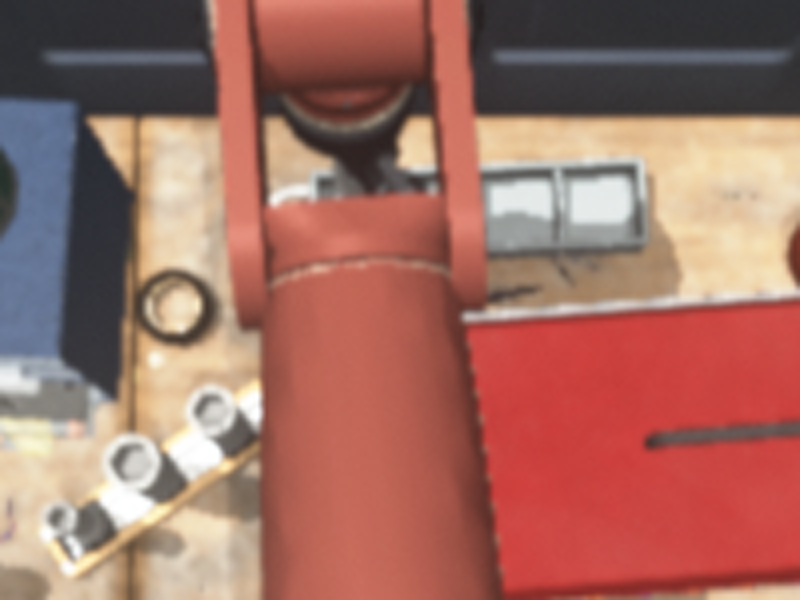

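Call:
jog_arm([
  [[0,-0.12,0,1.5,0,0,0],[0,-0.1,0,2.5,0,0,0],[0,0,0,2.5,0,0,0],[0,0,0,2.5,0,0,0],[0,0,0,1.5,0,0,0],[0,0,0,1,0,0,0],[0,0,0,0.5,0,0,0],[0,0,0,0,0,0,0],[0,0,0,0,0,0,0],[0,0,0,0,0,0,0]],
])

```text
time: 7.97
tool_pos: [0.558, 0.1118, 0.1061]
tool_rot: [0.001, 0.47, 0.882, 0.001]
contact_force: [0.8, 0.5, -3.3]
gripper_width: 0.287
grasp_force: 59.7
```

Call:
jog_arm([
  [[0,0,0,0.2,0,0,0],[0,0,0,0.1,0,0,0],[0,0,0,0,0,0,0],[0,0,0,0,0,0,0]],
])

```text
time: 8.3
tool_pos: [0.5569, 0.1117, 0.1015]
tool_rot: [0.0, 0.471, 0.882, 0.0]
contact_force: [-0.1, 0.1, -3.2]
gripper_width: 0.288
grasp_force: 59.7
```

```bash
python3 -c "
from go import *
import cv2
rel((.556,.112,.098))"
```

```text
t 8.3 tcp [0.5569 0.1117 0.1015] yaw y 33.86 z [ 0.  0. -1.] F [-0.1  0.1 -3.2] w 2.46 g 59.7 q [ 0.07  0.03  1.86 -0.    1.25 -0.52]
(0.556, 0.112, 0.098) cm in tool axes [ 0.08 -0.06  0.35]
```

Call:
jog_arm([
  [[0,0,0,0.1,0,0,0],[0,0,0,0,0,0,0],[0,0,0,0,0,0,0]],
])

```text
time: 8.55
tool_pos: [0.5569, 0.1117, 0.1004]
tool_rot: [0.0, 0.471, 0.882, 0.0]
contact_force: [0.9, -0.8, -3.2]
gripper_width: 0.294
grasp_force: 59.9
```

Call:
jog_arm([
  [[0,0,0,0.1,0,0,0],[0,0,0,0,0,0,0],[0,0,0,0,0,0,0]],
])

```text
time: 8.8
tool_pos: [0.5571, 0.1117, 0.1003]
tool_rot: [0.0, 0.47, 0.882, 0.0]
contact_force: [-2.4, -0.2, 4.3]
gripper_width: 0.294
grasp_force: 60.4
```

Call:
jog_arm([
  [[0,0,0,0.1,0,0,0],[0,0,0,0,0,0,0],[0,0,0,0,0,0,0]],
])

```text
time: 9.05
tool_pos: [0.5574, 0.1116, 0.1003]
tool_rot: [0.0, 0.471, 0.882, 0.0]
contact_force: [-3.6, -0.7, 7.7]
gripper_width: 0.289
grasp_force: 61.2
```

Call:
jog_arm([
  [[0,0,0,-0.1,0,0,0],[3.5,0,0,0,0,0,0],[5,0,0,0,0,0,0],[6,0,0,0,0,0,0],[6,0,0,0,0,0,0],[6,0,0,0,0,0,0],[6,0,0,-1,0,0,0],[6,0,0,-3,0,0,0],[6,0,0,-4,0,0,0],[6,0,0,-4,0,0,0],[6,0,0,-2,0,0,0],[6,2.76,-1.34,0,0,0,0],[6,2.76,-1.34,0,0,0,0],[6,2.76,-1.34,0,0,0,0],[6,2.76,-1.34,0,0,0,0],[6,2.76,-1.34,0,0,0,0],[6,2.76,-1.34,0,0,0,0],[6,0,0,0,0,0,0],[6,0,0,0,0,0,0],[6,0,0,0,0,0,0]],
])

```text
time: 10.72
tool_pos: [0.3982, 0.2044, 0.2401]
tool_rot: [0.001, 0.47, 0.882, 0.0]
contact_force: [0.2, 0.5, 0.4]
gripper_width: 0.709
grasp_force: 0.0
```

```bash
python3 -c "
from go import *
from h import *
rel((.3977,.2046,.1315))
f=grab_frame('top');cv2.imwrite('pics/t2.png',cv2.resize(f['color'][110:260,150:350],(800,600),interpolation=2))
W=cloud(f)[135:185,200:330];z=W[...,2];p=W[(z>.09)&(z<.16)&(W[...,0]<.62)];print(len(p),p.mean(0),p.min(0),p.max(0)) if len(p) else 0"
```

```text
t 10.72 tcp [0.3982 0.2044 0.2401] yaw y 33.88 z [ 0.002  0.    -1.   ] F [0.2 0.5 0.4] w 6.05 g 0.0 q [ 0.31 -0.4   2.   -0.    1.54 -0.28]
(0.3977, 0.2046, 0.1315) cm in tool axes [ 0.06 -0.05 10.86]
104 [0.55276797 0.10077894 0.12217207] [ 0.47814608 -0.13204009  0.09023196] [0.56892654 0.12247823 0.14139315]
```

View pics/t2.png

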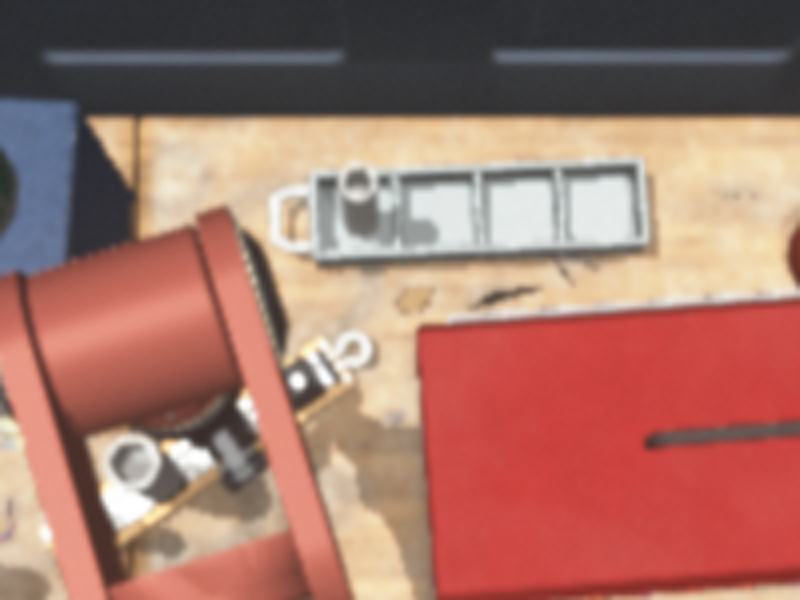

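Socket_b stands upright in the handle-end pocket (top at (358,183)), and clip_b is empty at (297,382). Socket_c is next.

Call:
jog_arm([
  [[6,0.06,-0.05,2,0,0,0],[6,0,0,3,0,0,0],[6,0,0,3,0,0,0],[6,0,0,2,0,0,0],[6,0,0,0.8,0,0,0],[6,0,0,0,0,0,0],[0,0,0,0,0,0,0],[0,0,0,0,0,0,0],[0,0,0,0,0,0,0],[0,0,0,0,0,0,0],[0,0,0,0,0,0,0],[0,0,0,0,0,0,0],[0,0,0,0,0,0,0],[0,0,0,0,0,0,0]],
])

```text
time: 11.93
tool_pos: [0.3987, 0.2051, 0.1337]
tool_rot: [0.002, 0.47, 0.882, 0.002]
contact_force: [2.2, -0.5, 6.1]
gripper_width: 0.353
grasp_force: 59.3
```

```bash
python3 -c "
from go import *
rel((.559,.052,.27),(.559,.052,.105))"
```

```text
t 11.93 tcp [0.3987 0.2051 0.1337] yaw y 33.87 z [ 0.005  0.001 -1.   ] F [ 2.2 -0.5  6.1] w 3.02 g 59.3 q [ 0.31 -0.31  2.11 -0.    1.34 -0.28]
(0.559, 0.052, 0.27) cm in tool axes [-21.67   4.84 -13.58]
(0.559, 0.052, 0.105) cm in tool axes [-21.64   4.77   2.92]
```

Call:
jog_arm([
  [[0,0,0,-1,0,0,0],[0,0,0,-2,0,0,0],[0,0,0,-3,0,0,0],[0,0,0,-3.5,0,0,0],[0,0,0,-2.6,0,0,0],[0,0,0,-1.5,0,0,0],[0,-1.1,0.24,0,0,0,0],[0,-1.95,0.43,0,0,0,0],[0,-2.6,0.58,0,0,0,0],[0,-3.03,0.67,0,0,0,0],[0,-3.03,0.67,0,0,0,0],[0,-3.03,0.67,0,0,0,0],[0,-2.8,0.62,0,0,0,0],[0,-2.2,0.48,0,0,0,0],[0,-1.3,0.29,0,0,0,0],[0,-0.6,0.15,0,0,0,0],[0,0,0,0,0,0,0],[0,0,0,0,0,0,0],[0,0,0,0,0,0,0]],
])

```text
time: 13.52
tool_pos: [0.5567, 0.0526, 0.267]
tool_rot: [-0.001, 0.47, 0.883, -0.0]
contact_force: [0.0, -0.3, -2.7]
gripper_width: 0.348
grasp_force: 61.3
```

```bash
python3 -c "
from go import *
rel((.559,.052,.27),(.559,.052,.107))"
```

```text
t 13.52 tcp [0.5567 0.0526 0.267 ] yaw y 33.93 z [-0.001  0.    -1.   ] F [ 0.  -0.3 -2.7] w 2.97 g 61.3 q [-0.04 -0.12  1.72  0.    1.54 -0.63]
(0.559, 0.052, 0.27) cm in tool axes [-0.18  0.16 -0.3 ]
(0.559, 0.052, 0.107) cm in tool axes [-0.19  0.17 16.  ]
```

Call:
jog_arm([
  [[0,-0.1,0.1,1.5,0,0,0],[0,-0.08,0.06,2.5,0,0,0],[0,0,0,3,0,0,0],[0,0,0,3,0,0,0],[0,0,0,2.5,0,0,0],[0,0,0,1.7,0,0,0],[0,0,0,1,0,0,0],[0,0,0,0.4,0,0,0],[0,0,0,0,0,0,0],[0,0,0,0,0,0,0],[0,0,0,0,0,0,0]],
])

```text
time: 14.43
tool_pos: [0.5611, 0.0512, 0.1134]
tool_rot: [0.002, 0.47, 0.882, 0.001]
contact_force: [0.5, 0.6, -3.8]
gripper_width: 0.349
grasp_force: 61.3
```

Call:
jog_arm([
  [[0,0,0,0.1,0,0,0],[0,0,0,0,0,0,0],[0,0,0,0,0,0,0]],
])

```text
time: 14.68
tool_pos: [0.5602, 0.051, 0.111]
tool_rot: [0.0, 0.471, 0.882, 0.0]
contact_force: [-0.3, -0.8, -4.1]
gripper_width: 0.352
grasp_force: 61.3
```

Call:
jog_arm([
  [[0,0,0,0.1,0,0,0],[0,0,0,0,0,0,0],[0,0,0,0,0,0,0]],
])

```text
time: 14.93
tool_pos: [0.5597, 0.051, 0.1092]
tool_rot: [-0.0, 0.471, 0.882, -0.0]
contact_force: [-0.2, -0.2, -4.9]
gripper_width: 0.349
grasp_force: 61.3
```

Call:
jog_arm([
  [[0,0,0,0.1,0,0,0],[0,0,0,0,0,0,0],[0,0,0,0,0,0,0]],
])

```text
time: 15.18
tool_pos: [0.5597, 0.0511, 0.1081]
tool_rot: [-0.0, 0.471, 0.882, -0.0]
contact_force: [-0.4, -0.2, -4.7]
gripper_width: 0.348
grasp_force: 61.3
```

Call:
jog_arm([
  [[0,0,0,0.1,0,0,0],[0,0,0,0,0,0,0],[0,0,0,0,0,0,0]],
])

```text
time: 15.43
tool_pos: [0.5598, 0.0511, 0.1072]
tool_rot: [-0.0, 0.471, 0.882, -0.0]
contact_force: [-0.4, -0.0, -4.6]
gripper_width: 0.349
grasp_force: 61.3
```

Call:
jog_arm([
  [[0,0,0,0.1,0,0,0],[0,0,0,0,0,0,0],[0,0,0,0,0,0,0]],
])

```text
time: 15.68
tool_pos: [0.5601, 0.051, 0.1072]
tool_rot: [0.0, 0.471, 0.882, 0.0]
contact_force: [-2.6, 1.4, 1.4]
gripper_width: 0.35
grasp_force: 61.8
```

Call:
jog_arm([
  [[0,0,0,0.1,0,0,0],[0,0,0,0,0,0,0],[0,0,0,0,0,0,0]],
])

```text
time: 15.93
tool_pos: [0.5603, 0.051, 0.1072]
tool_rot: [0.0, 0.47, 0.882, -0.0]
contact_force: [-4.6, -0.1, 6.6]
gripper_width: 0.348
grasp_force: 62.6
```

Call:
jog_arm([
  [[0,0,0,-0.1,0,0,0],[4,0,0,0,0,0,0],[5,0,0,0,0,0,0],[6,0,0,0,0,0,0],[6,0,0,0,0,0,0],[6,0,0,-1,0,0,0],[6,0,0,-3,0,0,0],[6,0,0,-4,0,0,0],[6,0,0,-4,0,0,0],[6,0,0,-1.6,0,0,0],[6,3.47,-0.62,0,0,0,0],[6,3.47,-0.62,0,0,0,0],[6,3.47,-0.62,0,0,0,0],[6,3.47,-0.62,0,0,0,0],[6,3.47,-0.62,0,0,0,0],[6,3.47,-0.62,0,0,0,0],[6,3.47,-0.62,0,0,0,0],[6,3.47,-0.62,0,0,0,0],[6,0,0,0,0,0,0],[6,0,0,0,0,0,0]],
])

```text
time: 17.6
tool_pos: [0.3632, 0.255, 0.2432]
tool_rot: [0.001, 0.469, 0.883, 0.001]
contact_force: [-0.8, 0.1, 0.1]
gripper_width: 0.703
grasp_force: 0.0
```

```bash
python3 -c "
from go import *
from h import *
rel((.3636,.2539,.1385))
f=grab_frame('top');cv2.imwrite('pics/t3.png',cv2.resize(f['color'][110:260,150:350],(800,600),interpolation=2))"
```

```text
t 17.6 tcp [0.3632 0.255  0.2432] yaw y 34.07 z [ 0.002  0.001 -1.   ] F [-0.8  0.1  0.1] w 6.0 g 0.0 q [ 0.44 -0.41  2.   -0.    1.55 -0.15]
(0.3636, 0.2539, 0.1385) cm in tool axes [-0.11 -0.04 10.47]
```

View pics/t3.png

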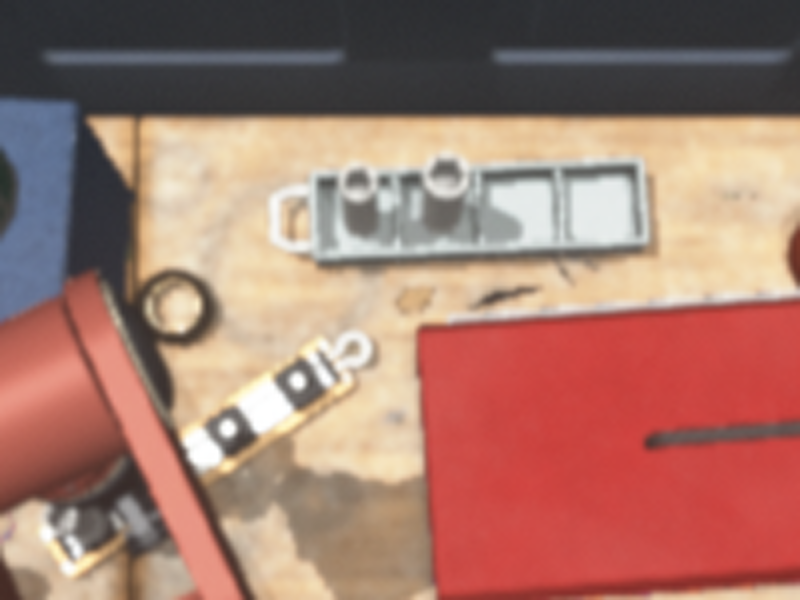

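Sockets b (358,200) and c (445,195) both stand upright in their pockets. Socket_d is next.

Call:
jog_arm([
  [[6,-0.06,-0.02,2,0,0,0],[6,-0.05,-0.02,3,0,0,0],[6,0,0,3,0,0,0],[6,0,0,1.7,0,0,0],[6,0,0,0.7,0,0,0],[6,0,0,0,0,0,0]],
])

```text
time: 18.15
tool_pos: [0.3639, 0.2514, 0.1364]
tool_rot: [-0.001, 0.471, 0.882, -0.002]
contact_force: [0.6, 0.4, -0.5]
gripper_width: 0.705
grasp_force: 0.0
```

Call:
jog_arm([
  [[0,0,0,0,0,0,0],[0,0,0,0,0,0,0],[0,0,0,0,0,0,0],[0,0,0,0,0,0,0],[0,0,0,0,0,0,0],[0,0,0,0,0,0,0],[0,0,0,0,0,0,0]],
])

```text
time: 18.73
tool_pos: [0.3657, 0.2534, 0.1406]
tool_rot: [0.002, 0.47, 0.882, 0.002]
contact_force: [0.4, 0.8, 7.0]
gripper_width: 0.4
grasp_force: 60.0
```

```bash
python3 -c "
from go import *
rel((.561,-.008,.30))"
```

```text
t 18.73 tcp [0.3657 0.2534 0.1406] yaw y 33.87 z [ 0.004  0.001 -1.   ] F [0.4 0.8 7. ] w 3.42 g 60.0 q [ 0.44 -0.33  2.11 -0.    1.36 -0.15]
(0.561, -0.008, 0.3) cm in tool axes [-32.61   1.71 -15.9 ]
```

Call:
jog_arm([
  [[0,0,0,-1,0,0,0],[0,0,0,-2,0,0,0],[0,0,0,-3,0,0,0],[0,0,0,-3.5,0,0,0],[0,0,0,-3.5,0,0,0],[0,0,0,-2,0,0,0],[0,0,0,-0.9,0,0,0],[0,-1,0.05,0,0,0,0],[0,-2,0.1,0,0,0,0],[0,-3,0.16,0,0,0,0],[0,-3.4,0.18,0,0,0,0],[0,-3.5,0.18,0,0,0,0],[0,-3.5,0.18,0,0,0,0],[0,-3.5,0.18,0,0,0,0],[0,-3.5,0.18,0,0,0,0],[0,-3.4,0.18,0,0,0,0],[0,-2.8,0.15,0,0,0,0],[0,-1.8,0.1,0,0,0,0],[0,-1.2,0.07,0,0,0,0],[0,0,0,0,0,0,0]],
])

```text
time: 20.4
tool_pos: [0.5598, -0.0105, 0.294]
tool_rot: [-0.002, 0.472, 0.882, -0.001]
contact_force: [-0.7, -0.4, -3.4]
gripper_width: 0.395
grasp_force: 61.7
```

Call:
jog_arm([
  [[0,0,0,0,0,0,0],[0,0,0,0,0,0,0],[0,0,0,0,0,0,0]],
])

```text
time: 20.65
tool_pos: [0.5594, -0.0075, 0.2969]
tool_rot: [-0.0, 0.47, 0.883, -0.0]
contact_force: [-0.8, 0.0, -3.1]
gripper_width: 0.397
grasp_force: 61.7
```

```bash
python3 -c "
from go import *
rel((.561,-.008,.114))"
```

```text
t 20.65 tcp [ 0.5594 -0.0075  0.2969] yaw y 33.94 z [-0.001  0.    -1.   ] F [-0.8  0.  -3.1] w 3.39 g 61.7 q [-0.15 -0.13  1.69  0.    1.59 -0.74]
(0.561, -0.008, 0.114) cm in tool axes [-0.15  0.11 18.29]
```

Call:
jog_arm([
  [[0,-0.08,0.06,1.5,0,0,0],[0,-0.07,0.05,2.5,0,0,0],[0,0,0,3,0,0,0],[0,0,0,3.3,0,0,0],[0,0,0,3,0,0,0],[0,0,0,2.3,0,0,0],[0,0,0,1.5,0,0,0],[0,0,0,0.8,0,0,0],[0,0,0,0,0,0,0],[0,0,0,0,0,0,0],[0,0,0,0,0,0,0],[0,0,0,0.1,0,0,0],[0,0,0,0.1,0,0,0],[0,0,0,0,0,0,0],[0,0,0,0,0,0,0]],
])

```text
time: 21.9
tool_pos: [0.562, -0.0091, 0.1167]
tool_rot: [0.0, 0.471, 0.882, 0.0]
contact_force: [-0.3, -0.4, -3.4]
gripper_width: 0.396
grasp_force: 61.8
```

Call:
jog_arm([
  [[0,0,0,0.1,0,0,0],[0,0,0,0,0,0,0],[0,0,0,0,0,0,0]],
])

```text
time: 22.15
tool_pos: [0.5617, -0.009, 0.1152]
tool_rot: [-0.0, 0.471, 0.882, -0.0]
contact_force: [0.6, -0.2, -2.6]
gripper_width: 0.4
grasp_force: 61.8
```

Call:
jog_arm([
  [[0,0,0,0.1,0,0,0],[0,0,0,0,0,0,0],[0,0,0,0,0,0,0]],
])

```text
time: 22.4
tool_pos: [0.5617, -0.009, 0.1142]
tool_rot: [-0.0, 0.471, 0.882, -0.0]
contact_force: [0.0, -1.4, -3.1]
gripper_width: 0.393
grasp_force: 61.8
```

Call:
jog_arm([
  [[0,0,0,0.1,0,0,0],[0,0,0,0,0,0,0],[0,0,0,0,0,0,0]],
])

```text
time: 22.65
tool_pos: [0.5621, -0.0091, 0.1141]
tool_rot: [0.0, 0.471, 0.882, -0.0]
contact_force: [-1.5, -0.6, 2.9]
gripper_width: 0.398
grasp_force: 62.3
```

Call:
jog_arm([
  [[0,0,0,0.1,0,0,0],[0,0,0,0,0,0,0],[0,0,0,0,0,0,0]],
])

```text
time: 22.9
tool_pos: [0.5623, -0.0092, 0.1141]
tool_rot: [0.0, 0.47, 0.882, -0.0]
contact_force: [-4.0, 0.6, 6.3]
gripper_width: 0.392
grasp_force: 62.9
```

Call:
jog_arm([
  [[0,0,0,-0.1,0,0,0],[4.5,0,0,0,0,0,0],[6,0,0,0,0,0,0],[6,0,0,0,0,0,0],[6,0,0,0,0,0,0],[6,0,0,-1,0,0,0],[6,0,0,-3,0,0,0],[6,0,0,-4,0,0,0],[6,0,0,-4,0,0,0],[6,0,0,-1,0,0,0],[6,3.89,-0.19,0,0,0,0],[6,3.89,-0.19,0,0,0,0],[6,3.89,-0.19,0,0,0,0],[6,3.89,-0.19,0,0,0,0],[6,3.89,-0.19,0,0,0,0],[6,3.89,-0.19,0,0,0,0],[6,3.89,-0.19,0,0,0,0],[6,3.89,-0.19,0,0,0,0],[6,3.89,-0.19,0,0,0,0],[6,3.89,-0.19,0,0,0,0]],
])

```text
time: 24.57
tool_pos: [0.328, 0.3048, 0.2443]
tool_rot: [0.001, 0.471, 0.882, 0.001]
contact_force: [0.2, 0.1, -0.3]
gripper_width: 0.701
grasp_force: 0.0
```

Call:
jog_arm([
  [[6,0,0,0,0,0,0],[6,0,0,0,0,0,0],[6,0,0,0,0,0,0]],
])

```text
time: 24.82
tool_pos: [0.3295, 0.3034, 0.2438]
tool_rot: [0.0, 0.47, 0.883, 0.0]
contact_force: [1.0, -0.3, 0.0]
gripper_width: 0.702
grasp_force: 0.0
```

```bash
python3 -c "
from go import *
from h import *
rel((.3295,.3033,.1175))
f=grab_frame('top');cv2.imwrite('pics/t4.png',cv2.resize(f['color'][110:260,150:350],(800,600),interpolation=2))"
```

```text
t 24.82 tcp [0.3295 0.3034 0.2438] yaw y 33.9 z [ 0.001  0.    -1.   ] F [ 1.  -0.3  0. ] w 5.99 g 0.0 q [ 0.58 -0.4   1.99 -0.    1.55 -0.01]
(0.3295, 0.3033, 0.1175) cm in tool axes [-0.000e+00 -1.000e-02  1.263e+01]
```

View pics/t4.png

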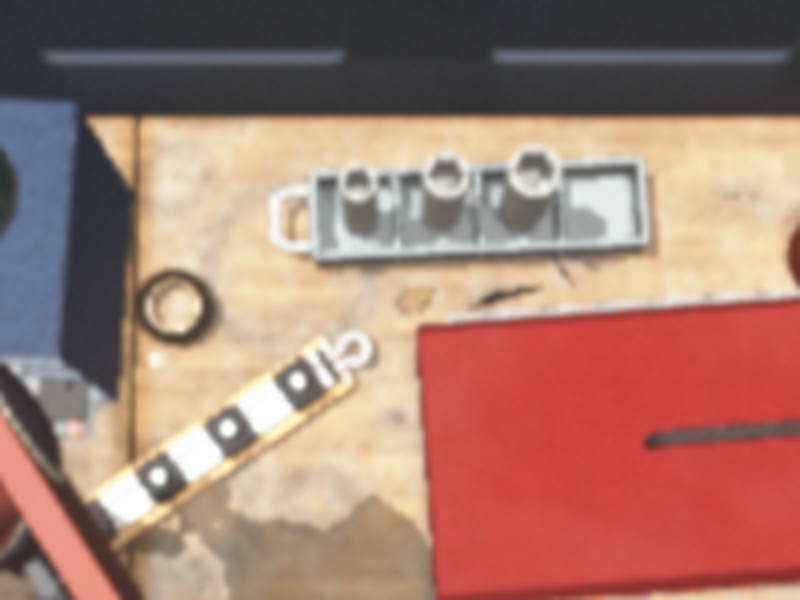

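Sockets b, c and d stand upright in order (358,200), (445,195), (530,190). The last one is socket_a.

Call:
jog_arm([
  [[6,0,0,2,0,0,0],[6,0,0,3,0,0,0],[6,0,0,3.5,0,0,0],[6,0,0,2.5,0,0,0],[6,0,0,1.5,0,0,0],[6,0,0,0,0,0,0],[6,0,0,0,0,0,0],[0,0,0,0,0,0,0],[0,0,0,0,0,0,0],[0,0,0,0,0,0,0],[0,0,0,0,0,0,0],[0,0,0,0,0,0,0],[0,0,0,0,0,0,0],[0,0,0,0,0,0,0],[0,0,0,0,0,0,0],[0,0,0,0,0,0,0]],
])

```text
time: 26.2
tool_pos: [0.3305, 0.3042, 0.1203]
tool_rot: [0.001, 0.47, 0.882, 0.002]
contact_force: [0.7, -0.5, 6.4]
gripper_width: 0.241
grasp_force: 58.8
```

```bash
python3 -c "
from go import *
rel((.564,-.068,.29))"
```

```text
t 26.2 tcp [0.3305 0.3042 0.1203] yaw y 33.88 z [ 0.003  0.002 -1.   ] F [ 0.7 -0.5  6.4] w 2.06 g 58.8 q [ 0.58 -0.3   2.12 -0.    1.31 -0.01]
(0.564, -0.068, 0.29) cm in tool axes [-43.92  -1.3  -16.96]
```

Call:
jog_arm([
  [[0,0,0,-1,0,0,0],[0,0,0,-2.5,0,0,0],[0,0,0,-3.5,0,0,0],[0,0,0,-4,0,0,0],[0,0,0,-4,0,0,0],[0,0,0,-2.7,0,0,0],[0,0,0,-1.3,0,0,0]],
])

```text
time: 26.78
tool_pos: [0.3299, 0.3041, 0.3133]
tool_rot: [0.001, 0.47, 0.882, 0.003]
contact_force: [-0.4, 1.0, -0.7]
gripper_width: 0.244
grasp_force: 59.9
```

Call:
jog_arm([
  [[0,-1.2,-0.09,0,0,0,0],[0,-2.4,-0.09,0,0,0,0],[0,-3.4,-0.09,0,0,0,0],[0,-4,-0.09,0,0,0,0],[0,-4,-0.09,0,0,0,0],[0,-4,-0.09,0,0,0,0],[0,-4,-0.09,0,0,0,0],[0,-4,-0.09,0,0,0,0],[0,-4,-0.09,0,0,0,0],[0,-4,-0.09,0,0,0,0],[0,-3.6,-0.09,0,0,0,0],[0,-2.6,-0.09,0,0,0,0],[0,-1.7,-0.1,0,0,0,0],[0,-1,-0.1,0,0,0,0],[0,0,0,0,0,0,0],[0,0,0,0,0,0,0],[0,0,0,0,0,0,0],[0,0,0,0,0,0,0]],
])

```text
time: 28.28
tool_pos: [0.5628, -0.0669, 0.3085]
tool_rot: [0.0, 0.47, 0.883, 0.0]
contact_force: [-0.5, -0.4, -1.5]
gripper_width: 0.244
grasp_force: 59.9
```

```bash
python3 -c "
from go import *
rel((.563,-.068,.0935))"
```

```text
t 28.28 tcp [ 0.5628 -0.0669  0.3085] yaw y 33.96 z [ 0.  0. -1.] F [-0.5 -0.4 -1.5] w 2.08 g 59.9 q [-0.25 -0.12  1.65  0.    1.61 -0.84]
(0.563, -0.068, 0.0935) cm in tool axes [-0.11 -0.06 21.5 ]
```

Call:
jog_arm([
  [[0,-0.1,-0.05,1.5,0,0,0],[0,0,0,2.5,0,0,0],[0,0,0,3.5,0,0,0],[0,0,0,3.7,0,0,0],[0,0,0,3.5,0,0,0],[0,0,0,3,0,0,0],[0,0,0,1.8,0,0,0],[0,0,0,1,0,0,0],[0,0,0,0.5,0,0,0],[0,0,0,0,0,0,0],[0,0,0,0,0,0,0],[0,0,0,0.1,0,0,0],[0,0,0,0.1,0,0,0],[0,0,0,0,0,0,0],[0,0,0,0,0,0,0]],
])

```text
time: 29.53
tool_pos: [0.5639, -0.0695, 0.0971]
tool_rot: [0.001, 0.471, 0.882, 0.0]
contact_force: [0.2, 0.8, -1.1]
gripper_width: 0.24
grasp_force: 59.9
```

Call:
jog_arm([
  [[0,0,0,0.1,0,0,0],[0,0,0,0,0,0,0],[0,0,0,0,0,0,0]],
])

```text
time: 29.78
tool_pos: [0.5633, -0.0693, 0.0952]
tool_rot: [-0.0, 0.471, 0.882, -0.0]
contact_force: [-0.1, -0.1, -2.9]
gripper_width: 0.243
grasp_force: 59.9
```

Call:
jog_arm([
  [[0,0,0,0.1,0,0,0],[0,0,0,0,0,0,0],[0,0,0,0,0,0,0]],
])

```text
time: 30.03
tool_pos: [0.5633, -0.0693, 0.0941]
tool_rot: [-0.0, 0.471, 0.882, -0.0]
contact_force: [-0.1, -0.1, -1.6]
gripper_width: 0.241
grasp_force: 59.9
```

Call:
jog_arm([
  [[0,0,0,0.1,0,0,0],[0,0,0,0,0,0,0],[0,0,0,0,0,0,0]],
])

```text
time: 30.28
tool_pos: [0.5637, -0.0694, 0.0938]
tool_rot: [0.0, 0.471, 0.882, 0.0]
contact_force: [-0.4, 0.5, 0.9]
gripper_width: 0.243
grasp_force: 60.3
```

Call:
jog_arm([
  [[0,0,0,0.1,0,0,0],[0,0,0,0,0,0,0],[0,0,0,0,0,0,0]],
])

```text
time: 30.53
tool_pos: [0.5639, -0.0695, 0.0938]
tool_rot: [0.0, 0.471, 0.882, 0.0]
contact_force: [-2.3, 0.2, 5.9]
gripper_width: 0.239
grasp_force: 60.8
```

Call:
jog_arm([
  [[0,0,0,-0.1,0,0,0],[3.5,0,0,0,0,0,0],[5,0,0,0,0,0,0],[6,0,0,0,0,0,0],[6,0,0,0,0,0,0],[6,0,0,-1,0,0,0],[6,0,0,-3,0,0,0],[6,0,0,-4,0,0,0],[6,0,0,-4,0,0,0],[6,0,0,-4,0,0,0],[6,0,0,-2,0,0,0],[6,3.8,-0.3,0,0,0,0],[6,3.8,-0.3,0,0,0,0],[6,3.8,-0.3,0,0,0,0],[6,3.8,-0.3,0,0,0,0],[6,3.8,-0.3,0,0,0,0],[6,3.8,-0.3,0,0,0,0],[6,3.8,-0.3,0,0,0,0],[6,3.8,-0.3,0,0,0,0],[6,3.8,-0.3,0,0,0,0]],
])

```text
time: 32.2
tool_pos: [0.3491, 0.2006, 0.2743]
tool_rot: [0.001, 0.471, 0.882, 0.001]
contact_force: [-0.2, 0.7, -0.1]
gripper_width: 0.701
grasp_force: 0.0
```

Call:
jog_arm([
  [[6,0,0,0,0,0,0],[6,0,0,0,0,0,0],[6,0,0,0,0,0,0]],
])

```text
time: 32.45
tool_pos: [0.3507, 0.1994, 0.2739]
tool_rot: [0.001, 0.47, 0.882, 0.0]
contact_force: [-0.3, -0.3, -0.2]
gripper_width: 0.7
grasp_force: 0.0
```

```bash
python3 -c "
from go import *
from h import *
rel()
f=grab_frame('top');cv2.imwrite('pics/t5.png',cv2.resize(f['color'][110:275,170:390],(800,600),interpolation=2))"
```

```text
t 32.45 tcp [0.3507 0.1994 0.2739] yaw y 33.89 z [ 0.001 -0.    -1.   ] F [-0.3 -0.3 -0.2] w 5.98 g 0.0 q [ 0.33 -0.54  2.04 -0.    1.64 -0.26]
```

View pics/t5.png

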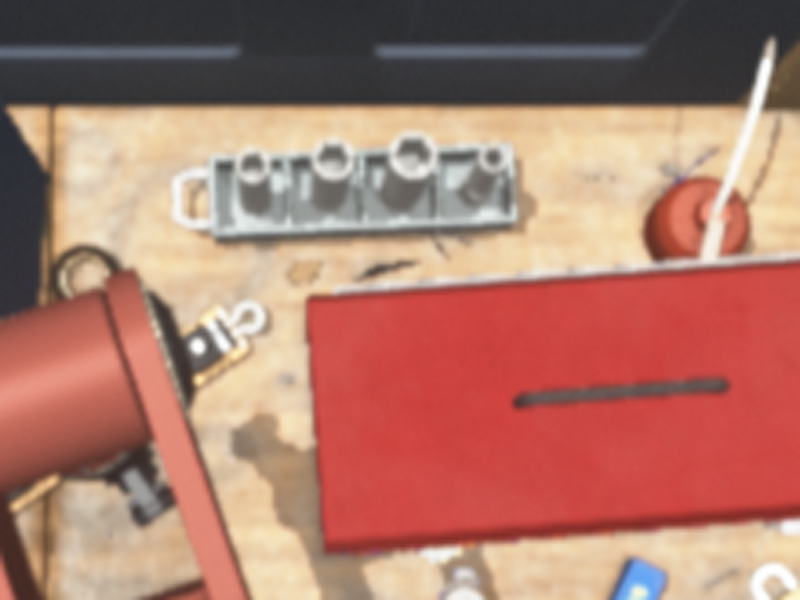

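All four stand in the tray. From the handle they are b (255,180), c (333,175), d (408,175), a (485,170); the oil can (697,215) and the tape (85,270) have not moved. Socket_a's lean looks like parallax, so I check it by depth.

```bash
python3 -c "
from h import *
from plant import *
f=grab_frame('top');W=cloud(f)
for n,(x,y),h in(('b',(.556,.112),.138),('c',(.559,.052),.145),('d',(.561,-.008),.152),('a',(.564,-.068),.131)):
    k=np.hypot(W[...,0]-x,W[...,1]-y)<.03
    for lo,hi in((.05,.09),(h-.02,h+.02)):
        p=W[k&(W[...,2]>lo)&(W[...,2]<hi)];print(n,len(p),p.min(0).round(3),p.max(0).round(3),np.median(p,0).round(3))
"
```

```text
b 36 [0.543 0.098 0.051] [0.567 0.121 0.088] [0.548 0.11  0.077]
b 61 [0.544 0.097 0.119] [0.57  0.122 0.142] [0.556 0.111 0.135]
c 46 [0.544 0.036 0.051] [0.573 0.066 0.09 ] [0.549 0.05  0.078]
c 79 [0.543 0.035 0.125] [0.575 0.065 0.149] [0.56  0.051 0.142]
d 36 [ 0.543 -0.024  0.051] [0.561 0.009 0.09 ] [ 0.546 -0.004  0.07 ]
d 92 [ 0.543 -0.024  0.133] [0.577 0.009 0.156] [ 0.56  -0.008  0.15 ]
a 34 [ 0.552 -0.078  0.051] [ 0.572 -0.059  0.09 ] [ 0.557 -0.067  0.076]
a 47 [ 0.552 -0.08   0.112] [ 0.574 -0.059  0.134] [ 0.563 -0.07   0.129]
```

All four are upright and seated at the right heights, so I hand the job in.

```bash
python3 -c "
from plant import *
print(job_done())"
```

```text
the job is handed in; nothing more can be done
None
```

All four sockets stand upright in the tray in rail order (from the handle end: b, c, d, a), the oil can and tape were not touched, and the job was handed in at about 32.5 s of the 125 s allowed.

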